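# Ring for the tutor and show the tabbed print plate

## Task

At the print workshop's counter, press the desk bell's plunger right down and let it spring back, to call the tutor. Then lift the cover flap of the plywood plate case by its bar until it stands open by itself, draw the plate with the tab on top out of its slot, and hold it up over the middle of the flat mat, upright with the tab on top, its bottom edge at least 12 cm above the table, its carved face looking straight across to the far side of the table, away from the robot. Finish holding the plate there still in the gripper; leave the flap open, the plain-topped plate in its slot and the other things where they are.

Things in the scene. Friction and masses are not known exactly. Their poses are not given: they have to be found in the camera images.
- bell_top (a point): Centre of the top of the bell's plunger head: a steel disc 22 mm across and 6 mm thick, on a stem above a steel dome (38 mm radius, dome top 46 mm above the table) on a black foot of 42 mm radius. The bell is fixed to the table; the head's top is 62 mm above the table at rest and goes straight down 8 mm to its stop.
- plunger (a joint): How far the bell's plunger is pressed: 0 at rest, 0.008 m at its stop. A spring pushes back with 1.6 N at rest and 4.8 N at the stop, and returns it when released.
- case: Plywood case fixed to the table: 126 mm along its x, 174 along y, 100 high without the flap; walls and floor 6. Origin: centre of its underside. The flap hinges on its +x rim; its +x points to the robot's left within 0.45 rad. Inside, two 15 mm wide slots between strips 34 mm high run along its x, centred at y = +32 and -32 mm; a plate stands on edge in each.
- flap (a joint): Angle of the cover flap, rad: 0 shut (level), 1.57 upright, at most 1.9. The hinge is stiff: the flap stays wherever it is left, and lifting it at the bar takes about 4 N.
- flap_hinge (a point): Middle of the flap's hinge line: in the case's frame at x = +63 mm, y = 0, z = 100 mm. The hinge line runs along the case's y; the flap is a plywood sheet 6 mm thick that covers the whole top of the case.
- flap_bar (a point): Middle of the flap's steel bow handle: a round bar, 10 mm diameter, 90 mm long, parallel to the hinge line. With the flap shut it is 105 mm from the hinge line towards the case's -x and 42 mm above it (142 mm above the table), 31 mm clear of the flap; it turns about the hinge with the flap.
- plate: The wanted plate, hidden in the case, in either slot: pale wood, 12 mm thick (its y), 90 wide (its x), 58 tall, with a tab 40 wide and 12 thick rising from mid-top to 82 in all. A carved lino sheet (leaf pattern) is on its -y face. Origin: middle of its underside, z up to the tab; axes parallel to the case's and underside 6 mm above the table at the start. 60 to 130 g.
- spare: The other plate, in the other slot: the same but with a plain straight top 58 mm tall, no tab, bars carved on it. Origin at the middle of its underside. It stays in the case.
- mat: Flat green cutting mat fixed to the table, 200 mm along x, 130 mm along y, 3 mm thick, with a grid of thin lines. Origin at the centre of its underside; its x points straight away from the robot (world x), towards the far side of the table.
- mat_far (a point): Middle of the mat's far edge, 100 mm from its centre, away from the robot.
- cutter: Bystander: lino cutter, a red-handled tool 150 mm long lying on the table beyond the mat. Origin under its middle.
- ink_jar: Bystander: small black jar, 54 mm across, 60 mm high. Origin at the centre of its underside.
- brush: Bystander: brush 170 mm long lying at the right. Origin under its middle.
- roller: Bystander: ink roller, rubber cylinder 90 mm long and 32 mm across on a fork with a wooden handle, lying at the back left, 32 mm high. Origin under the rubber cylinder.
- lino: Bystander: brown lino piece 100 x 75 x 6 mm lying between the robot and the mat. Origin at the centre of its underside.
- marker: Bystander: flat-sided marker pen 110 x 22 x 16 mm lying at the left. Origin at the centre of its underside.
Things that resemble listed ones, but are neither listed nor needed, are in the scene too. Leave any green or pink look-alike of the part that bears bell_top alone.

How it is judged (in metres and radians):
On the way, in this order (a step that is already met when the one before it is completed fails the run):
1. the bell's plunger is pressed down to its stop (value of joint plunger above 0.0065 m), for 0.05 s.
2. the plunger has sprung back and the flap stands open (value of joint plunger below 0.003 m and value of joint flap above 1.2 rad), for 0.2 s.
3. the tabbed plate is drawn up clear of the case in the gripper (height (world z) of plate above 0.105 m and contact force between the fingers and plate above 1 N), for 0.2 s.
At the end, for the whole second after the job is handed in: Gripper holds the tabbed plate still, bottom 110-450 mm above the table, within 50 mm of the mat's middle, upright and carved face straight away from the robot within 0.25 rad; flap open over 1.1 rad, plunger up, plain plate in its slot (moved under 20 mm) (contact force between the fingers and plate above 1 N and height (world z) of plate between 0.11 and 0.45 m and horizontal distance between plate and mat below 0.05 m and angle between plate's own z axis and vertical below 0.25 rad and angle between the y axis of plate and the x axis of mat, either way round below 0.25 rad and y of mat_far in the frame of plate below -0.03 m and linear speed of plate below 0.03 m/s and value of joint flap above 1.1 rad and value of joint plunger below 0.003 m and z of spare in the frame of case below 0.015 m and distance of spare from where it was at the start of the episode below 0.02 m); the arm keeps its last pose, push and grip.
It fails at once if the plain-topped plate is pulled out (distance of spare from where it was at the start of the episode above 0.03 m).
It fails at once if a bystander is displaced by more than 30 mm (distance of any of cutter, ink_jar, brush, roller, lino, marker from where it was at the start of the episode above 0.03 m).
It fails at once if the tabbed plate is tipped over (angle between plate's own z axis and vertical above 1 rad).
It also fails if it takes over 64 s, if anything falls off the work surface, if the arm or the gripper's body presses on something with over 40 N, if the wrist force passes 120 N, or if a joint passes its speed limit or range.

## Robot

A 6-joint arm with a two-finger parallel gripper is mounted at the origin on the work surface. World frame = base frame: x ahead of the robot, y to its left, z up, the work surface at z = 0. Lengths are in mm, angles in rad, forces in N, time in s.
With the tool pointing down it reaches from about 350 to 975 mm from the base axis. Payload 7.1 kg.
Tool frame: the origin (TCP) lies on the mounting face of the last link; the fingertips stand 182 mm ahead of it and the grasp point (between the pads) lies 163 mm ahead of it (ctrl.tip_reach is the distance from the TCP to the fingertips, in mm); z points along the fingers, y is the direction in which the jaws open and shut (so a half turn about z gives the same grasp; the last joint's range is limited). The gripper opens to 88 mm and grips with 3 to 60 N. Pads are 20 mm wide; open, the fingers measure 115 mm over their backs; the gripper's body (75 mm by 178 mm) begins 61 mm behind the grasp point.
Start: joints at [-1.341, 0.423, 1.63, -0, 1.089, -0.019], TCP at [153.92, -605.735, 404.675] pointing down, gripper open.
Joint ranges: [-3, 3], [-0.9, 2.11], [0.09, 2.58], [-1.31, 4.45], [0.11, 2.69], [-2.54, 2.54]. Speed limits (rad/s): [2.39, 2.39, 3.01, 3.14, 3.14, 3.14].

## Interface

Orientations are given as a rotation vector (axis times angle).
In Python, from workcell import ctrl gives the robot as it stands.
- The arm moves only by the tool jog_arm, never from a script. Its argument "steps" is a list that holds one entry, the list of rows, each a list of 7 numbers: the shift along the tool's x, y, z in m, then the turn, a rotation vector about the tool's x, y, z in degrees, then the gripper's target within -1 to 1 (shut at 1, half-way at 0, fully open at -1). A call has 1 to 20 rows; each row shifts and turns the commanded pose from where the row before left it, along the tool's axes as they then stand; what a row does not reach is not made up. A row lasts 1/12 s, in which the tool goes at most 41.7 mm and 7.16 degrees, less where a joint would pass 70% of its speed; a pose out of reach is approached as far as the arm can. A call is refused whole if a number of a shift passes 0.0417 or a number of a turn 7.16, either way. A call with a gripper value outside its range is refused whole. The fingers move at their own pace and stop on an object; the grip force is fixed at half the most. Time passes only in rows, so rows that do not move let the fingers close. It gives the time, the measured TCP pose, the force and the opening at its end, in the units of the state.
- ctrl.get_obs(): the state, without advancing time (a new reading comes with each control period).
- ctrl.get_image(name): name is "scene" or "top" or "wrist"; returns the picture (384x512x3 uint8, red, green, blue); there is no depth.
- ctrl.camera_info(name): a dict with "fx", "fy", "cx", "cy" (pixels), "origin" and "attitude" of the camera in the world; the wrist camera has in their place "T_tool_cam" (4x4, takes a point from camera to tool coordinates, whose origin is the TCP and whose axes are the flange's). Camera axes: x right, y down, z forward; pixel columns grow to the right and rows downward; lengths in mm; the calibration is good to about 2 mm. A picture is of the moment at which its call begins: read the wrist's pose just before it. camera_info takes no time and is no camera call.
- ctrl.close_job(): hands the job in, once; it reports no verdict.
Trained networks look in the newest picture that a camera, given by its name, has taken for a name from the list of things; names that differ only in an ending like _2 or _b are one class to them, and where a whole thing is asked for, a point or a joint stands for the part that bears it (a point fixed in the world has none). Each returns a list of dicts, best first, with "p" (0 to 1); they miss things now and then, are a little off and sometimes report something else, mostly with a low value. They report only what shows in the picture. A call takes as long as a camera call. They do not tell look-alikes from the thing itself.
- ctrl.look_for(thing, camera): "bbox" ([left, top, right, bottom] in pixels, round what is visible of it).
- ctrl.trace(thing, camera): "pixels" (384x512 bool, what is visible of it) and "bbox" ([left, top, right, bottom] in pixels, round what is visible of it).
- ctrl.landmark_of(thing, camera): "uv" ([column, row] in pixels: a listed point, or the origin of a listed thing).
The state is a dict: "t": time; "qpos": joint angles; "qvel": joint speeds; "joint_torque": joint torques, N m; "ee_pos": TCP position; "orientation": TCP orientation; "ft_force": force on the tool from outside, world axes, zero at the start; "moment": the same for the moment, N m; "width": finger opening in mm.
Only numpy, scipy, OpenCV 4.12 (cv2) and the standard library are available. Lean on these libraries where they do the work, as an engineer would, in place of code of your own. Each camera call takes 0.05 s, during which the arm holds its last target.

## Working session

There is one attempt and no reset: what is moved stays moved. The work goes in short steps, Python scripts to look and compute and a tool call to move; the robot and the scene stay as the last step left them, time stands still between calls to the robot, and variables do not carry over. Pictures are saved under pics/ and viewed, and the job is handed in when it is done.

Besides the shell and the picture viewer there is one more tool, called after "Call:" as name([rows], argument=value, ...), one row to a line, values as JSON. jog_arm: Moves the arm, as the interface text tells. Its arguments: {"type":"object","properties":{"steps":{"type":"array"}},"required":["steps"]}

```bash
ls; mkdir -p pics; cat > h.py <<'E'
import numpy as np, cv2
from workcell import ctrl
from scipy.spatial.transform import Rotation as R
def save(name,f):
    im=ctrl.get_image(name); cv2.imwrite('pics/'+f,cv2.cvtColor(im,cv2.COLOR_RGB2BGR)); return im
def cam(name,obs=None):
    c=ctrl.camera_info(name)
    if 'T_tool_cam' in c:
        o=obs or ctrl.get_obs(); T=np.eye(4); T[:3,:3]=R.from_rotvec(o['orientation']).as_matrix(); T[:3,3]=o['ee_pos']
        M=T@np.array(c['T_tool_cam']); return c,M[:3,3],M[:3,:3]
    A=np.array(c['attitude']); 
    if A.shape==(3,): A=R.from_rotvec(A).as_matrix()
    return c,np.array(c['origin']),A
def onz(name,uv,z,obs=None):
    c,o,A=cam(name,obs); d=A@np.array([(uv[0]-c['cx'])/c['fx'],(uv[1]-c['cy'])/c['fy'],1]); return o+d*(z-o[2])/d[2]
def proj(name,p,obs=None):
    c,o,A=cam(name,obs); q=A.T@(np.array(p)-o); return np.array([c['fx']*q[0]/q[2]+c['cx'],c['fy']*q[1]/q[2]+c['cy']])
E
python3 - <<'E'
from h import *
np.set_printoptions(precision=3,suppress=True)
for n in('scene','top','wrist'):
    print(n,ctrl.camera_info(n)); save(n,n+'0.png')
    
for n in('scene','top'):
    for t in ('bell_top','case','flap_hinge','flap_bar','mat','mat_far','ink_jar','plunger'):
        try: print(n,t,[(np.round(d['uv'],1),round(d['p'],2)) for d in ctrl.landmark_of(t,n)])
        except Exception as e: print(n,t,e)
print(ctrl.get_obs())
E
```

```text
pics
scene {'fx': 363.32291558094465, 'fy': 363.32291558094465, 'cx': 255.33382946797232, 'cy': 184.09773397927555, 'origin': array([1097.692,   47.84 ,  965.153]), 'attitude': array([-1.848, -1.976,  0.577])}
top {'fx': 429.5963982675946, 'fy': 429.5963982675946, 'cx': 251.82793498764988, 'cy': 188.2423293115345, 'origin': array([ 464.414,  -24.766, 1351.13 ]), 'attitude': array([-2.19 ,  2.173, -0.067])}
wrist {'fx': 332.14985410775114, 'fy': 332.14985410775114, 'cx': 250.8007034423598, 'cy': 192.022900548087, 'T_tool_cam': array([[ 0.001, -0.953, -0.305, 83.505],
       [ 1.   ,  0.001, -0.   , -1.006],
       [ 0.   , -0.305,  0.953, 20.369],
       [ 0.   ,  0.   ,  0.   ,  1.   ]])}
scene bell_top [(array([330. , 147.7]), 0.61), (array([365.3, 140.2]), 0.53), (array([330.6, 181.5]), 0.48), (array([375.9, 212. ]), 0.39)]
scene case [(array([194.5, 184.3]), 0.61), (array([257.7, 149.1]), 0.39)]
scene flap_hinge [(array([204.3, 170. ]), 0.63), (array([330.5, 180.3]), 0.16)]
scene flap_bar [(array([174.5, 149.2]), 0.56)]
scene mat [(array([253.8, 198. ]), 0.79)]
scene mat_far [(arr
[... 594 characters left out ...]
0.55)]
top mat [(array([250.4, 197. ]), 0.9)]
top mat_far [(array([254.1, 162.2]), 0.57)]
top ink_jar [(array([308.7, 131.5]), 0.65)]
top plunger it knows: bell_top, brush, case, cutter, flap_bar, flap_hinge, ink_jar, lino, marker, mat, mat_far, plate, roller, spare
{'t': 0.85, 'qpos': array([-1.341,  0.423,  1.63 ,  0.   ,  1.089, -0.019]), 'qvel': array([-0.001,  0.   , -0.   , -0.   , -0.002,  0.   ]), 'joint_torque': array([  0.001, -54.454, -27.405,   0.064,   0.017,  -0.   ]), 'ee_pos': array([ 153.918, -605.739,  404.688]), 'orientation': array([-3.117, -0.39 , -0.   ]), 'ft_force': array([ 0.456,  0.003, -0.11 ]), 'moment': array([ 0.02 ,  0.023, -0.022]), 'width': 87.59307682871453}
```

```bash
python3 - <<'E'
import cv2
for n in('scene','top'):
    a=cv2.imread(f'pics/{n}0.png'); cv2.imwrite(f'pics/{n}0c.png',cv2.resize(a[90:330,100:460] if n=='scene' else a[100:330,90:430],None,fx=2.2,fy=2.2,interpolation=cv2.INTER_CUBIC))
E
```

```text
(no output)
```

View pics/scene0c.png

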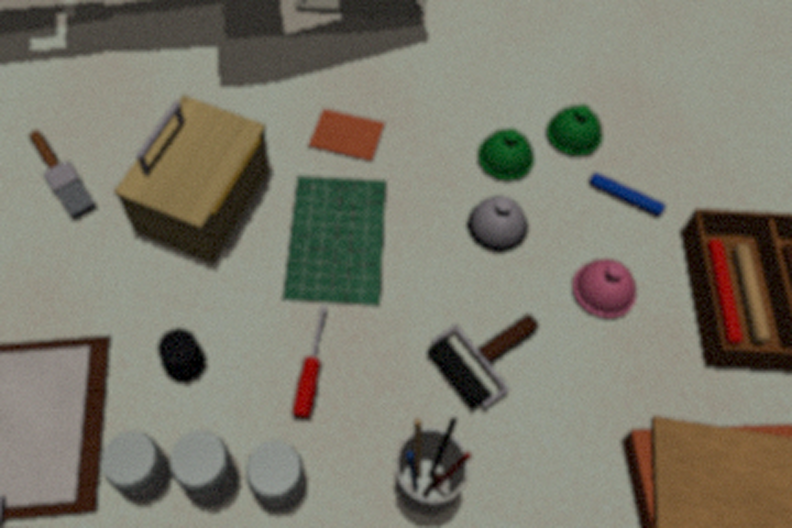

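View pics/top0c.png

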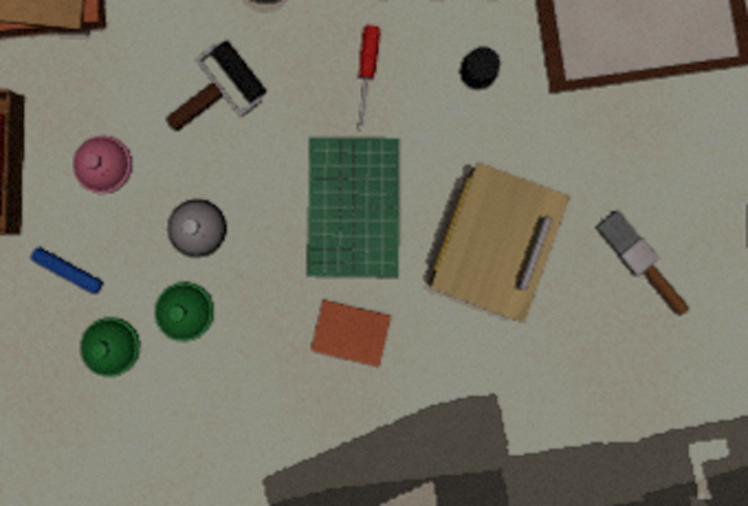

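```bash
python3 - <<'E'
from h import *
np.set_printoptions(precision=1,suppress=True)
for uv in [(330,147.7),(365.3,140.2),(330.6,181.5),(375.9,212)]: print('s',onz('scene',uv,62))
for uv in [(170,242.5),(175.7,201.9),(134,260.4),(131.1,171.8)]: print('t',onz('top',uv,62))
print('hinge',onz('scene',(204.3,170),100),onz('top',(299,200.4),100))
print('bar',onz('scene',(174.5,149.2),142),onz('top',(329.4,212.2),142))
print('mat',onz('scene',(253.8,198),0),onz('top',(250.4,197),0))
print('case',onz('scene',(194.5,184.3),0),onz('top',(307.8,208.8),0))
E
```

```text
s [382.3 225.8  62. ]
s [345.2 338.5  62. ]
s [508.2 222.6  62. ]
s [601.7 344.5  62. ]
t [390.4 229.8  62. ]
t [511.8 215.2  62. ]
t [336.5 336.1  62. ]
t [601.7 352.1  62. ]
hinge [ 516.7 -146.4  100. ] [ 517.5 -151.3  100. ]
bar [ 478.9 -232.3  142. ] [ 483.2 -232.3  142. ]
mat [543.1  -2.4   0. ] [531.3  -8.5   0. ]
case [ 505.5 -191.8   -0. ] [ 495.5 -189.     0. ]
```

The steel bell is at about (510, 219), and the green and pink ones are look-alikes. The case is at about (500, -190), with its bar on the right. I'll move over the case for a wrist look first, on the way to the bell.

Call:
jog_arm([
  [[0, 0, 0, 0, 0, -6.5, 1], [0, 0, 0, 0, 0, -6.5, 1], [0, 0, 0, 0, 0, -6.5, 1], [0, 0, 0, 0, 0, -6.5, 1], [0.02, 0, 0, 0, 0, -6.5, 1], [0.02, 0, 0, 0, 0, -6.5, 1], [0.02, 0, 0, 0, 0, -6.5, 1], [0.03, 0, 0, 0, 0, -6.5, 1], [0.03, 0.006, -0.004, 0, 0, 0, 1], [0.03, 0.006, -0.004, 0, 0, 0, 1], [0.03, 0.006, -0.004, 0, 0, 0, 1], [0.03, 0.006, -0.004, 0, 0, 0, 1], [0.03, 0.006, -0.004, 0, 0, 0, 1], [0.03, 0.006, -0.004, 0, 0, 0, 1], [0.03, 0.006, -0.004, 0, 0, 0, 1], [0.03, 0.006, -0.004, 0, 0, 0, 1], [0.03, 0.006, -0.004, 0, 0, 0, 1], [0.03, 0.006, -0.004, 0, 0, 0, 1], [0.03, 0.006, -0.004, 0, 0, 0, 1], [0, 0, 0, 0, 0, 0, 1]],
])

```text
t: 2.52
ee_pos: [405.3, -257.8, 449.6]
orientation: [2.627, 1.721, 0.003]
ft_force: [-0.1, -0.0, -0.5]
width: 0.7
```

```bash
python3 - <<'E'
from h import *
np.set_printoptions(precision=2,suppress=True)
o=ctrl.get_obs(); print(o['t'],o['ee_pos'],R.from_rotvec(o['orientation']).as_matrix(),o['qpos'])
save('wrist','w1.png')
for t,z in (('bell_top',62),('flap_hinge',100),('flap_bar',142),('case',0),('mat',0)):
    print(t,[(d['p'],d['uv'],onz('wrist',d['uv'],z,o)) for d in ctrl.landmark_of(t,'wrist')[:2]])
E
```

```text
2.5167 [ 405.32 -257.84  449.63] [[ 0.4   0.92  0.  ]
 [ 0.92 -0.4   0.  ]
 [ 0.    0.   -1.  ]] [-0.59  0.15  1.9   0.    1.09 -0.18]
bell_top []
flap_hinge [(0.77, [314.7, 7.5], array([ 516.97, -141.71,  100.  ]))]
flap_bar [(0.8, [318.6, 133.4], array([ 476.62, -238.67,  142.  ]))]
case [(0.96, [299.5, 83.5], array([ 495.08, -201.08,    0.  ]))]
mat []
```

View pics/w1.png

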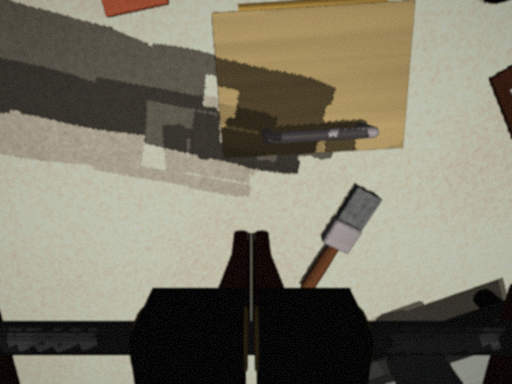

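The wrist picture shows the shut flap: its free edge runs (222,158)–(403,147), its hinge edge (214,12)–(413,0), and the bar's middle is at (319,133).

```bash
python3 - <<'E'
from h import *
np.set_printoptions(precision=1,suppress=True)
o=ctrl.get_obs()
P=[onz('wrist',u,106,o)[:2] for u in [(222,158),(403,147),(413,1),(214,13)]]
print(P, [np.linalg.norm(P[i]-P[(i+1)%4]) for i in range(4)])
for a,b in((0,1),(3,2),(0,3),(1,2)):
    d=P[b]-P[a]; print(np.degrees(np.arctan2(d[1],d[0])))
B=[onz('wrist',u,142,o)[:2] for u in [(268,135.5),(375,131)]]; d=B[1]-B[0];print(B,(B[0]+B[1])/2,np.linalg.norm(d),np.degrees(np.arctan2(d[1],d[0])))
print(sum(P)/4)
# top: corners
P=[onz('top',np.array(u)/2.2+[90,100],106)[:2] for u in [(523,321),(569,196),(475,163),(430,285)]]
print(P, [np.linalg.norm(P[i]-P[(i+1)%4]) for i in range(4)],sum(P)/4)
for a,b in((0,1),(3,2),(0,3),(1,2)):
    d=P[b]-P[a]; print(np.degrees(np.arctan2(d[1],d[0])))
E
```

```text
[array([ 382.3, -234.2]), array([ 548.7, -295.5]), array([ 591.3, -176.3]), array([ 430.7, -115.6])] [np.float64(177.2852221939342), np.float64(126.69070035182614), np.float64(171.7178136275773), np.float64(128.0656683852518)]
-20.249815064431452
-20.686419965808863
67.8194895698125
70.31902579972892
[array([ 432.8, -226.7]), array([ 517.9, -260. ])] [ 475.3 -243.3] 91.43419124775248 -21.378819680559392
[ 488.2 -205.4]
[array([ 387. , -233.2]), array([ 551.1, -294.5]), array([ 593.9, -170.7]), array([ 432.8, -111.7])] [np.float64(175.20546468361437), np.float64(130.93389178799728), np.float64(171.61698025223717), np.float64(129.90130785990706)] [ 491.2 -202.5]
-20.465535875443905
-20.133080407126887
69.33408409528006
70.90735669797259
```

Call:
jog_arm([
  [[0.02, -0.004, 0.002, 0, 0, 0, 1], [0.033, -0.008, 0.006, 0, 0, 0, 1], [0.033, -0.008, 0.006, 0, 0, 0, 1], [0.033, -0.008, 0.006, 0, 0, 0, 1], [0.033, -0.008, 0.006, 0, 0, 0, 1], [0.033, -0.008, 0.006, 0, 0, 0, 1], [0.033, -0.008, 0.006, 0, 0, 0, 1], [0.033, -0.008, 0.006, 0, 0, 0, 1], [0.033, -0.008, 0.006, 0, 0, 0, 1], [0.033, -0.008, 0.006, 0, 0, 0, 1], [0.033, -0.008, 0.006, 0, 0, 0, 1], [0.03, -0.004, 0.006, 0, 0, 0, 1], [0.015, 0, 0.004, 0, 0, 0, 1], [0, 0, 0, 0, 0, 0, 1], [0, 0, 0, 0, 0, 0, 1]],
])

```text
t: 4.07
ee_pos: [481.9, 135.6, 376.2]
orientation: [-2.631, -1.717, 0.002]
ft_force: [0.0, -0.8, 0.8]
width: 0.3
```

```bash
python3 - <<'E'
from h import *
np.set_printoptions(precision=2,suppress=True)
o=ctrl.get_obs(); print(o['t'],o['ee_pos'],R.from_rotvec(o['orientation']).as_matrix(),o['qpos'])
save('wrist','w2.png')
for t,z in (('bell_top',62),('mat',0),('mat_far',3)):
    print(t,[(d['p'],d['uv'],onz('wrist',d['uv'],z,o)) for d in ctrl.landmark_of(t,'wrist')[:4]])
E
```

```text
4.0667 [481.94 135.65 376.23] [[ 0.4   0.92 -0.  ]
 [ 0.92 -0.4  -0.  ]
 [-0.   -0.   -1.  ]] [ 0.25  0.28  1.92 -0.    0.94  0.66]
bell_top [(0.74, [244.5, 83.7], array([510.35, 217.16,  62.  ])), (0.63, [114.8, 122.4], array([393.94, 233.24,  62.  ]))]
mat [(0.68, [345.9, 251.7], array([542.72,  -4.91,   0.  ]))]
mat_far [(0.7, [431.5, 222.3], array([644.67,  -6.76,   3.  ]))]
```

View pics/w2.png

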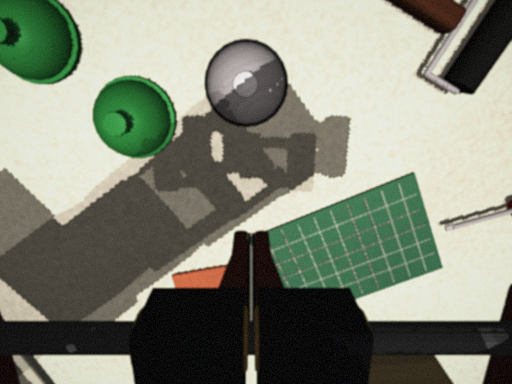

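The steel bell is at (245,84) in the image, giving (510.4, 217.2), which agrees with the top camera. Pressing it now.

Call:
jog_arm([
  [[0.02, -0.002, 0.01, 0, 0, 0, 1], [0.03, -0.002, 0.02, 0, 0, 0, 1], [0.026, -0.002, 0.025, 0, 0, 0, 1], [0.01, 0, 0.025, 0, 0, 0, 1], [0, 0, 0.025, 0, 0, 0, 1], [0, 0, 0.015, 0, 0, 0, 1], [0, 0, 0.006, 0, 0, 0, 1], [0, 0, 0, 0, 0, 0, 1], [0, 0, 0.004, 0, 0, 0, 1], [0, 0, 0.004, 0, 0, 0, 1], [0, 0, 0.002, 0, 0, 0, 1], [0, 0, 0.002, 0, 0, 0, 1], [0, 0, 0, 0, 0, 0, 1]],
])

```text
t: 5.35
ee_pos: [511.4, 217.3, 239.3]
orientation: [2.63, 1.716, 0.003]
ft_force: [1.9, -1.3, 4.4]
width: 0.5
```

Call:
jog_arm([
  [[0, 0, 0.002, 0, 0, 0, 1], [0, 0, 0.002, 0, 0, 0, 1], [0, 0, 0.001, 0, 0, 0, 1], [0, 0, 0, 0, 0, 0, 1], [0, 0, 0, 0, 0, 0, 1]],
])

```text
t: 5.77
ee_pos: [511.5, 217.4, 236.0]
orientation: [2.63, 1.717, 0.003]
ft_force: [-2.5, -4.7, 25.3]
width: 0.3
```

```bash
python3 - <<'E'
from h import *
o=ctrl.get_obs(); print(o['t'],o['ee_pos'],o['ft_force'])
save('scene','s2.png');save('wrist','w3.png')
a=cv2.imread('pics/s2.png')[100:260,220:420]; b=cv2.imread('pics/w3.png')[130:330,150:350]
cv2.imwrite('pics/s2c.png',np.hstack([cv2.resize(a,(500,400)),cv2.resize(b,(300,400))]))
E
```

```text
5.7667 [511.52572649 217.37520435 235.95631224] [-2.46037781 -4.65531324 25.25978642]
```

View pics/s2c.png

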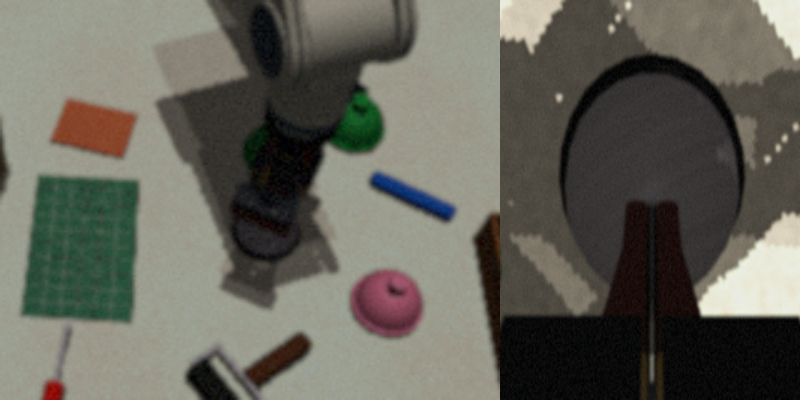

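Fingertips are at z=54 with 25 N, so the plunger is at its stop. Releasing, then moving above the flap bar.

Call:
jog_arm([
  [[0, 0, -0.02, 0, 0, 0, 1], [0, 0, -0.034, 0, 0, 0, 1], [0, 0, -0.035, 0, 0, 0, 1], [0, 0, -0.035, 0, 0, 0, 1], [-0.01, 0, -0.035, 0, 0, 0, 0.1], [-0.03, 0.01, -0.01, 0, 0, 0, 0.1], [-0.03, 0.01, 0, 0, 0, 0, 0.1], [-0.03, 0.01, 0, 0, 0, 0, 0.1], [-0.03, 0.01, 0, 0, 0, 0, 0.1], [-0.03, 0.01, 0, 0, 0, 0, 0.1], [-0.03, 0.01, 0, 0, 0, 0, 0.1], [-0.03, 0.01, 0, 0, 0, 0, 0.1], [-0.03, 0.01, 0, 0, 0, 0, 0.1], [-0.03, 0.01, 0, 0, 0, 0, 0.1], [-0.03, 0.01, 0, 0, 0, 0, 0.1], [-0.03, 0.01, 0, 0, 0, 0, 0.1], [-0.03, 0.01, 0, 0, 0, 0, 0.1], [-0.03, 0.015, 0, 0, 0, 0, 0.1], [-0.025, 0.01, 0, 0, 0, 0, 0.1]],
])

```text
t: 7.45
ee_pos: [472.1, -231.8, 402.4]
orientation: [-2.631, -1.716, -0.0]
ft_force: [0.1, 0.3, -0.2]
width: 39.6
```

Call:
jog_arm([
  [[-0.01, 0.005, 0, 0, 0, 6.7, 0.1], [0, 0, 0, 0, 0, 6.7, 0.1], [0, 0, 0, 0, 0, 6.7, 0.1], [0, 0, 0, 0, 0, 6.7, 0.1], [0, 0, 0, 0, 0, 6.7, 0.1], [0, 0, 0, 0, 0, 6.7, 0.1], [0, 0, 0, 0, 0, 6.7, 0.1], [0, 0, 0, 0, 0, 6.7, 0.1], [0, 0, 0, 0, 0, 6.7, 0.1], [0, 0, 0, 0, 0, 6.7, 0.1], [0, 0, 0, 0, 0, 6.7, 0.1], [0, 0, 0, 0, 0, 6.7, 0.1], [0, 0, 0, 0, 0, 6.7, 0.1], [0, 0, 0, 0, 0, 0, 0.1], [0, 0, 0, 0, 0, 0, 0.1]],
])

```text
t: 8.7
ee_pos: [472.9, -241.0, 402.3]
orientation: [-3.09, 0.563, 0.001]
ft_force: [-0.2, 0.2, -0.3]
width: 39.4
```

```bash
cat >> h.py <<'E'
def st():
    o=ctrl.get_obs(); M=R.from_rotvec(o['orientation']).as_matrix()
    print(round(o['t'],2),np.round(o['ee_pos'],1),'yaw_y',round(float(np.degrees(np.arctan2(M[1,1],M[0,1]))),1),'z',np.round(M[:,2],3),'F',np.round(o['ft_force'],1),'w',round(o['width'],1),'q',np.round(o['qpos'],2)); return o,M
def need(p):
    o,M=st(); d=M.T@(np.array(p)-o['ee_pos']); print('need tool mm',np.round(d,1)); return d
E
python3 - <<'E'
from h import *
need([474.5,-243.8,305]); save('wrist','w4.png')
o=ctrl.get_obs()
for t,z in (('flap_bar',142),('flap_hinge',100)):
    print(t,[(d['p'],d['uv'],onz('wrist',d['uv'],z,o)) for d in ctrl.landmark_of(t,'wrist')[:4]])
E
```

```text
8.7 [ 472.9 -241.   402.3] yaw_y -110.6 z [-0.001  0.001 -1.   ] F [-0.2  0.2 -0.3] w 39.4 q [-0.49  0.29  1.84  0.    1.01  1.44]
need tool mm [ 2.6  2.1 97.3]
flap_bar [(0.6, [247.7, 193.1], array([ 478.80866997, -240.15265808,  142.        ]))]
flap_hinge [(0.9, [133.6, 176.8], array([ 515.51988349, -146.32724297,  100.        ]))]
```

View pics/w4.png

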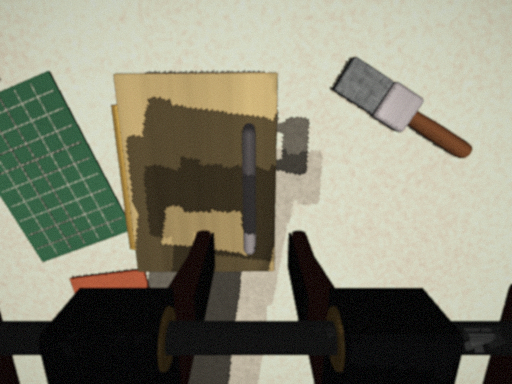

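The bar appears vertical at column 249, rows 127–250, which is centred between the fingers. Descending and gripping it.

Call:
jog_arm([
  [[0.004, 0.001, 0.02, 0, 0, 0, 0.1], [0, 0, 0.03, 0, 0, 0, 0.1], [0, 0, 0.03, 0, 0, 0, 0.1], [0, 0, 0.015, 0, 0, 0, 0.1], [0, 0, 0.002, 0, 0, 0, 1], [0, 0, 0, 0, 0, 0, 1], [0, 0, 0, 0, 0, 0, 1], [0, 0, 0, 0, 0, 0, 1], [0, 0, 0, 0, 0, 0, 1], [0, 0, 0, 0, 0, 0, 1]],
])

```text
t: 9.68
ee_pos: [477.6, -242.0, 307.0]
orientation: [-3.086, 0.57, -0.005]
ft_force: [8.5, 14.9, 0.2]
width: 8.9
```

```bash
python3 - <<'E'
from h import *
o,M=st(); d=M.T@(np.array([474.5,-243.8,305])-o['ee_pos']); print(d)
# plan: tool -y = case +x ; hinge rel bar at start (-105,42)
r0=np.array([-105,42.]); 
prev=r0
for k in range(1,25):
    th=k*0.075; c,s=np.cos(th),np.sin(th)
    r=np.array([r0[0]*c+r0[1]*s, -r0[0]*s+r0[1]*c]); dd=r-prev; prev=r
    print(k,round(th,3),'dy',round(-dd[0],1),'dz',round(-dd[1],1),'abs',np.round(r,0))
E
```

```text
9.68 [ 477.6 -242.   307. ] yaw_y -110.9 z [ 0.004  0.003 -1.   ] F [ 8.5 14.9  0.2] w 8.9 q [-0.49  0.43  1.9   0.01  0.81  1.44]
[-2.259322    2.75018328  1.98104066]
1 0.075 dy -3.4 dz -7.7 abs [-102.   50.]
2 0.15 dy -4.0 dz -7.5 abs [-98.  57.]
3 0.225 dy -4.6 dz -7.1 abs [-93.  64.]
4 0.3 dy -5.1 dz -6.8 abs [-88.  71.]
5 0.375 dy -5.6 dz -6.4 abs [-82.  78.]
6 0.45 dy -6.0 dz -6.0 abs [-76.  83.]
7 0.525 dy -6.5 dz -5.5 abs [-70.  89.]
8 0.6 dy -6.9 dz -5.0 abs [-63.  94.]
9 0.675 dy -7.2 dz -4.5 abs [-56.  98.]
10 0.75 dy -7.5 dz -3.9 abs [-48. 102.]
11 0.825 dy -7.8 dz -3.3 abs [-40. 106.]
12 0.9 dy -8.0 dz -2.7 abs [-32. 108.]
13 0.975 dy -8.2 dz -2.1 abs [-24. 110.]
14 1.05 dy -8.3 dz -1.5 abs [-16. 112.]
15 1.125 dy -8.4 dz -0.9 abs [ -7. 113.]
16 1.2 dy -8.5 dz -0.2 abs [  1. 113.]
17 1.275 dy -8.5 dz 0.4 abs [ 10. 113.]
18 1.35 dy -8.4 dz 1.0 abs [ 18. 112.]
19 1.425 dy -8.3 dz 1.7 abs [ 26. 110.]
20 1.5 dy -8.2 dz 2.3 abs [ 34. 108.]
21 1.575 dy -8.0 dz 2.9 abs [ 42. 105.]
22 1.65 dy -7.7 dz 3.5 abs [ 50. 101.]
23 1.725 dy -7.5 dz 4.0 abs [58. 97.]
24 1.8 dy -7.1 dz 4.6 abs [65. 93.]
```

Call:
jog_arm([
  [[0, -0.002, 0, 0, 0, 0, 1], [0, -0.002, -0.004, 0, 0, 0, 1], [0, -0.002, -0.004, 0, 0, 0, 1], [0, -0.004, -0.0075, 0, 0, 0, 1], [0, -0.0045, -0.007, 0, 0, 0, 1], [0, -0.005, -0.007, 0, 0, 0, 1], [0, 0, 0, 0, 0, 0, 1]],
])

```text
t: 10.27
ee_pos: [483.9, -225.1, 337.3]
orientation: [3.089, -0.567, 0.003]
ft_force: [0.3, -3.2, 4.0]
width: 9.1
```

```bash
python3 - <<'E'
from h import *
o,M=st(); save('wrist','w5.png'); save('scene','s5.png')
a=cv2.imread('pics/s5.png')[60:300,80:400]; b=cv2.imread('pics/w5.png')
cv2.imwrite('pics/s5c.png',np.hstack([cv2.resize(a,(400,300)),cv2.resize(b,(400,300))]))
E
```

```text
10.27 [ 483.9 -225.1  337.3] yaw_y -110.8 z [ 0.002 -0.001 -1.   ] F [ 0.3 -3.2  4. ] w 9.1 q [-0.46  0.38  1.88 -0.    0.87  1.48]
```

View pics/s5c.png

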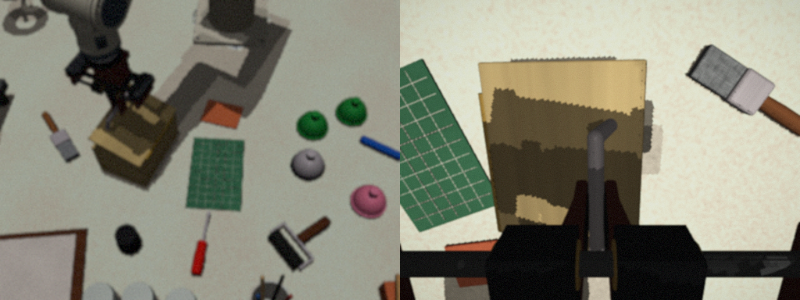

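The flap is rising with the bar, about 0.3 rad open, with small forces.

Call:
jog_arm([
  [[0, -0.0055, -0.0065, 0, 0, 0, 1], [0, -0.006, -0.006, 0, 0, 0, 1], [0, -0.0065, -0.0055, 0, 0, 0, 1], [0, -0.007, -0.005, 0, 0, 0, 1], [0, -0.007, -0.0045, 0, 0, 0, 1], [0, -0.0075, -0.004, 0, 0, 0, 1], [0, -0.008, -0.0035, 0, 0, 0, 1], [0, -0.008, -0.0025, 0, 0, 0, 1], [0, -0.008, -0.002, 0, 0, 0, 1], [0, -0.0085, -0.0015, 0, 0, 0, 1], [0, 0, 0, 0, 0, 0, 1]],
])

```text
t: 11.28
ee_pos: [509.3, -157.8, 377.5]
orientation: [3.089, -0.568, 0.002]
ft_force: [-0.5, -0.1, 10.5]
width: 9.0
```

```bash
python3 - <<'E'
from h import *
o,M=st(); save('wrist','w6.png'); save('scene','s6.png')
a=cv2.imread('pics/s6.png')[60:300,80:400]; b=cv2.imread('pics/w6.png')
cv2.imwrite('pics/s6c.png',np.hstack([cv2.resize(a,(400,300)),cv2.resize(b,(400,300))]))
E
```

```text
11.28 [ 509.3 -157.8  377.5] yaw_y -110.8 z [ 0.001 -0.001 -1.   ] F [-0.5 -0.1 10.5] w 9.0 q [-0.32  0.32  1.86 -0.    0.96  1.61]
```

View pics/s6c.png

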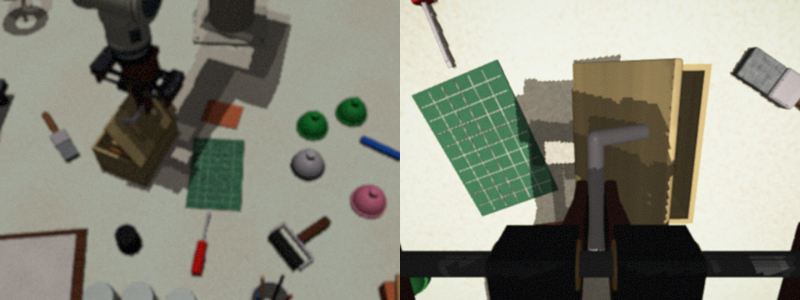

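Call:
jog_arm([
  [[0, -0.0085, -0.002, 0, 0, 0, 1], [0, -0.0085, -0.0005, 0, 0, 0, 1], [0, -0.0085, 0.0005, 0, 0, 0, 1], [0, -0.0085, 0.001, 0, 0, 0, 1], [0, -0.0085, 0.0015, 0, 0, 0, 1], [0, -0.008, 0.0025, 0, 0, 0, 1], [0, -0.008, 0.003, 0, 0, 0, 1], [0, 0, 0, 0, 0, 0, 1]],
])

```text
t: 12.05
ee_pos: [530.3, -101.9, 369.5]
orientation: [-3.089, 0.567, 0.0]
ft_force: [3.0, 0.6, 1.9]
width: 9.0
```

Call:
jog_arm([
  [[0, -0.008, 0.0035, 0, 0, 0, 1], [0, -0.0075, 0.004, 0, 0, 0, 1], [0, 0, 0, 0, 0, 0, 1]],
])

```text
t: 12.3
ee_pos: [535.7, -87.8, 361.8]
orientation: [-3.089, 0.568, 0.0]
ft_force: [4.0, -0.4, -0.1]
width: 9.5
```

```bash
python3 - <<'E'
from h import *
o,M=st(); save('wrist','w7.png'); save('scene','s7.png')
a=cv2.imread('pics/s7.png')[60:300,80:400]; b=cv2.imread('pics/w7.png')
cv2.imwrite('pics/s7c.png',np.hstack([cv2.resize(a,(400,300)),cv2.resize(b,(400,300))]))
E
```

```text
12.3 [535.7 -87.8 361.8] yaw_y -110.8 z [-0.     0.001 -1.   ] F [ 4.  -0.4 -0.1] w 9.5 q [-0.18  0.36  1.85  0.    0.94  1.75]
```

View pics/s7c.png

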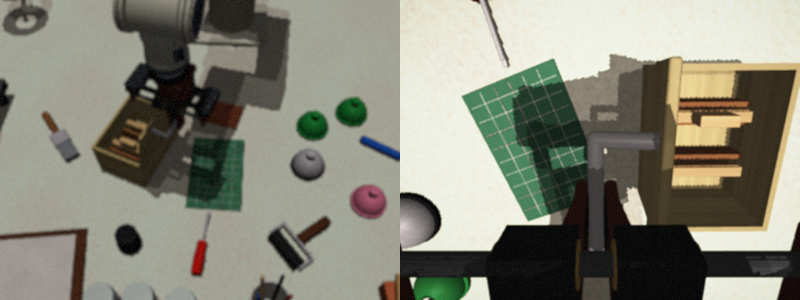

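The flap is about 1.7 rad open and both plates are visible inside. Letting go with a small opening, and rising.

Call:
jog_arm([
  [[0, 0, 0, 0, 0, 0, 0.45], [0, 0, 0, 0, 0, 0, 0.45], [0, 0, 0, 0, 0, 0, 0.45], [0, 0, -0.006, 0, 0, 0, 0.45], [0, 0, -0.015, 0, 0, 0, 0.45], [0, 0, -0.025, 0, 0, 0, 0.45], [0, 0, -0.03, 0, 0, 0, 0.45], [0, 0, -0.03, 0, 0, 0, 0.45], [0, 0, -0.02, 0, 0, 0, 0.45], [0, 0, 0, 0, 0, 0, 0.45]],
])

```text
t: 13.23
ee_pos: [536.0, -89.2, 493.9]
orientation: [-3.09, 0.569, -0.013]
ft_force: [0.7, -0.0, 0.5]
width: 24.1
```

```bash
python3 - <<'E'
from h import *
o,M=st(); save('wrist','w8.png'); save('scene','s8.png')
for t in ('plate','spare'):
  for c in ('wrist','scene'):
    print(t,c,[(d['p'],d['uv']) for d in ctrl.landmark_of(t,c)[:3]])
a=cv2.imread('pics/s8.png')[110:230,120:280]; b=cv2.imread('pics/w8.png')
cv2.imwrite('pics/s8c.png',np.hstack([cv2.resize(a,(400,300)),cv2.resize(b,(400,300))]))
E
```

```text
13.23 [536.  -89.2 493.9] yaw_y -110.9 z [ 0.008 -0.001 -1.   ] F [ 0.7 -0.   0.5] w 24.1 q [-0.19  0.21  1.72  0.    1.21  1.75]
plate wrist [(0.56, [340.5, 127.1]), (0.56, [52.5, 251.6])]
plate scene [(0.71, [186.8, 183.5]), (0.62, [128.1, 169.1])]
spare wrist [(0.82, [335.2, 172.2]), (0.49, [332.8, 148.6])]
spare scene [(0.62, [196.3, 172.9])]
```

View pics/s8c.png

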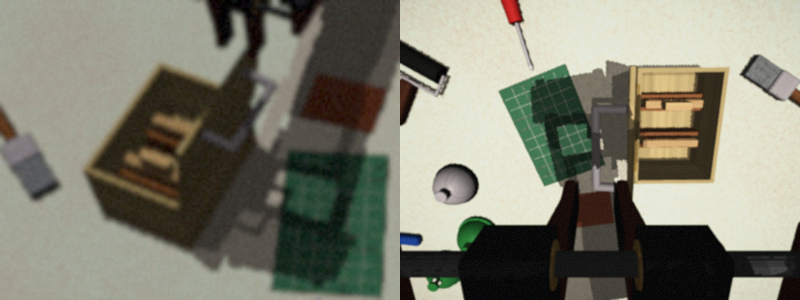

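View pics/w8.png

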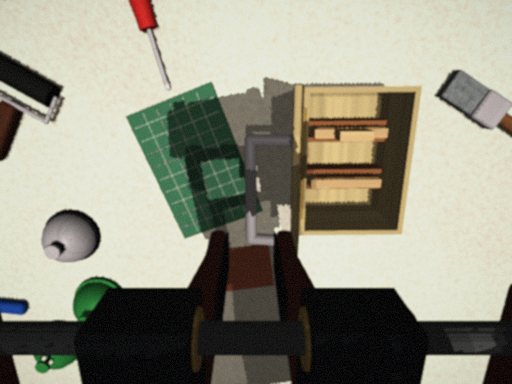

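The tabbed plate is in the slot further from the robot (case -y). I'll turn the tool a quarter turn and look closely from above.

Call:
jog_arm([
  [[0, 0, 0, 0, 0, -6.44, 0], [0, 0, 0, 0, 0, -6.44, 0], [0, 0, 0, 0, 0, -6.44, 0], [0, 0, 0, 0, 0, -6.44, 0], [0, 0, 0, 0, 0, -6.44, 0], [0, 0, 0, 0, 0, -6.44, 0], [0, 0, 0, 0, 0, -6.44, 0], [0, 0, 0, 0, 0, -6.44, 0], [0, 0, 0, 0, 0, -6.44, 0], [0, 0, 0, 0, 0, -6.44, 0], [0, 0, 0, 0, 0, -6.44, 0], [0, 0, 0, 0, 0, -6.44, 0], [0, 0, 0, 0, 0, -6.44, 0], [0, 0, 0, 0, 0, -6.44, 0], [-0.03, 0.005, 0, 0, 0, 0, 0], [-0.03, 0.005, 0, 0, 0, 0, 0], [-0.03, 0.005, 0, 0, 0, 0, 0], [-0.03, 0.005, 0, 0, 0, 0, 0], [-0.03, 0.005, 0, 0, 0, 0, 0]],
])

```text
t: 15.12
ee_pos: [505.2, -239.3, 487.4]
orientation: [-2.582, -1.786, 0.002]
ft_force: [0.3, -0.4, 0.4]
width: 43.4
```

Call:
jog_arm([
  [[-0.025, 0.003, 0.02, 0, 0, 0, 0], [-0.01, 0, 0.03, 0, 0, 0, 0], [0, 0, 0.015, 0, 0, 0, 0], [0, 0, 0, 0, 0, 0, 0], [0, 0, 0, 0, 0, 0, 0]],
])

```text
t: 15.53
ee_pos: [495.9, -271.9, 422.3]
orientation: [-2.582, -1.784, 0.002]
ft_force: [0.5, -1.0, 0.4]
width: 44.3
```

```bash
python3 - <<'E'
from h import *
o,M=st(); save('wrist','w9.png'); 
for t in ('plate','spare'):
    print(t,[(d['p'],d['uv'],onz('wrist',d['uv'],6,o)) for d in ctrl.landmark_of(t,'wrist')[:3]])
b=cv2.imread('pics/w9.png')[:260,100:430]
cv2.imwrite('pics/w9c.png',cv2.resize(b,None,fx=2.3,fy=2.3,interpolation=cv2.INTER_CUBIC))
E
```

```text
15.53 [ 495.9 -271.9  422.3] yaw_y -20.7 z [-0.003  0.002 -1.   ] F [ 0.5 -1.   0.4] w 44.3 q [-0.52  0.32  1.75  0.    1.08 -0.16]
plate [(0.85, [258.8, 106.8], array([ 524.02849269, -216.32992763,    6.        ]))]
spare [(0.97, [202.4, 105.7], array([ 463.45396199, -192.17920174,    6.        ]))]
```

View pics/w9c.png

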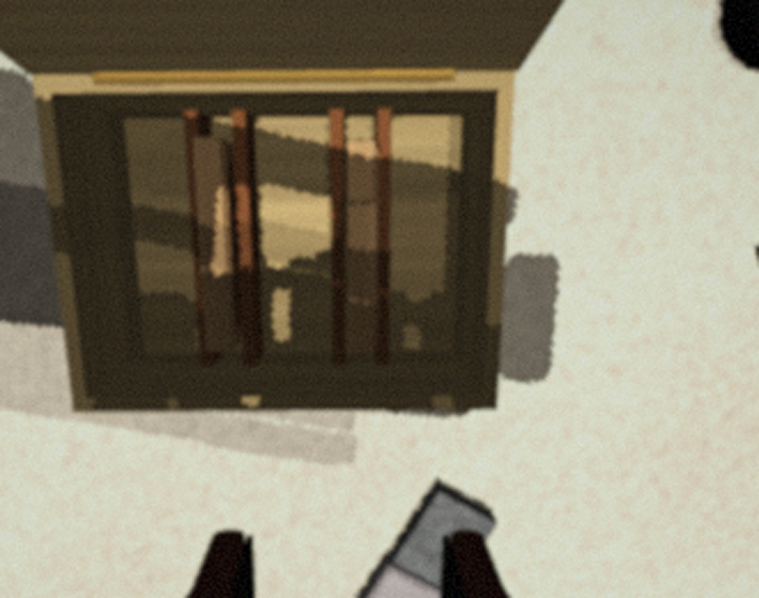

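```bash
python3 - <<'E'
from h import *
b=cv2.imread('pics/w9.png')[35:170,170:285].astype(float)
b=255*(b/255)**0.45
cv2.imwrite('pics/w9d.png',cv2.resize(b.astype('uint8'),None,fx=4.4,fy=4.4,interpolation=cv2.INTER_CUBIC))
o,M=st()
# predicted tab corners with case centre guess
C=np.array([489,-204.5]);a=np.radians(69.3);X=np.array([np.cos(a),np.sin(a)]);Y=np.array([-X[1],X[0]])
for nm,x,y,z in [('strip?',0,-32,40),('platebody end+',45,-32,64),('platebody end-',-45,-32,64),('tab+',20,-32,88),('tab-',-20,-32,88),('rim --',-63,-87,100),('rim -+',-63,87,100),('rim+-',63,-87,100),('rim++',63,87,100)]:
    p=C+x*X+y*Y; u=proj('wrist',[*p,z],o); print(nm,u,(u-[170,35])*4.4)
E
```

```text
15.68 [ 496.7 -271.7  424.8] yaw_y -20.6 z [ 0.002 -0.001 -1.   ] F [0.8 0.2 0.1] w 44.1 q [-0.52  0.31  1.74  0.    1.08 -0.16]
strip? [252.24161147 109.94200736] [361.86309046 329.74483238]
platebody end+ [252.55437137  63.37584771] [363.23923403 124.8537299 ]
platebody end- [252.26080741 156.01855471] [361.94755261 532.48164073]
tab+ [252.66014521  91.05268194] [363.70463893 246.63180056]
tab- [252.51294928 135.14032641] [363.05697682 440.6174362 ]
rim -- [310.1227151  182.30079915] [616.53994646 648.12351627]
rim -+ [127.48148922 182.11536393] [-187.08144742  647.3076013 ]
rim+- [318.5774492   37.77153405] [653.74077649  12.19474983]
rim++ [110.69983754  37.29387118] [-260.9207148   10.0930332]
```

View pics/w9d.png

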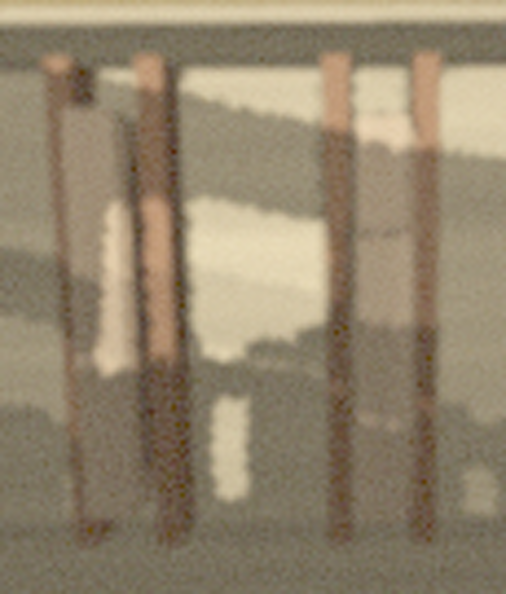

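```bash
python3 - <<'E'
from h import *
o,M=st()
for ee in ([495.9,-271.9,422.3],o['ee_pos']):
    o2=dict(o); o2['ee_pos']=np.array(ee); p=onz('wrist',(257.5,109.1),88,o2); print(p, M.T@(p-np.array(ee)))
E
```

```text
15.68 [ 496.7 -271.7  424.8] yaw_y -20.6 z [ 0.002 -0.001 -1.   ] F [0.8 0.2 0.1] w 44.1 q [-0.52  0.31  1.74  0.    1.08 -0.16]
[ 523.76046848 -213.68517771   88.        ] [ 64.37896611   4.97180359 334.29371985]
[ 524.59843359 -213.66068183   88.        ] [ 64.21854764   5.02229579 336.7614376 ]
```

Call:
jog_arm([
  [[0.02, 0.001, 0, 0, 0, 0, 0], [0.025, 0.002, 0.01, 0, 0, 0, 0], [0.015, 0.002, 0.02, 0, 0, 0, 0], [0.004, 0, 0.025, 0, 0, 0, 0], [0, 0, 0.025, 0, 0, 0, 0], [0, 0, 0.015, 0, 0, 0, 0], [0, 0, 0, 0, 0, 0, 0], [0, 0, 0, 0, 0, 0, 0]],
])

```text
t: 16.35
ee_pos: [523.9, -213.5, 329.3]
orientation: [2.583, 1.788, 0.0]
ft_force: [0.5, -0.1, -0.1]
width: 43.8
```

```bash
python3 - <<'E'
from h import *
o,M=st(); save('wrist','w10.png'); save('scene','s10.png')
a=cv2.imread('pics/s10.png')[90:250,100:313]; b=cv2.imread('pics/w10.png')
b=(255*(b/255.)**0.5).astype('uint8')
cv2.imwrite('pics/s10c.png',np.hstack([cv2.resize(a,(400,300)),cv2.resize(b,(400,300))]))
cv2.imwrite('pics/w10c.png',cv2.resize(b[60:310,130:380],(750,600)))
E
```

```text
16.35 [ 523.9 -213.5  329.3] yaw_y -20.6 z [ 0. -0. -1.] F [ 0.5 -0.1 -0.1] w 43.8 q [-0.41  0.44  1.82  0.    0.89 -0.05]
```

View pics/s10c.png

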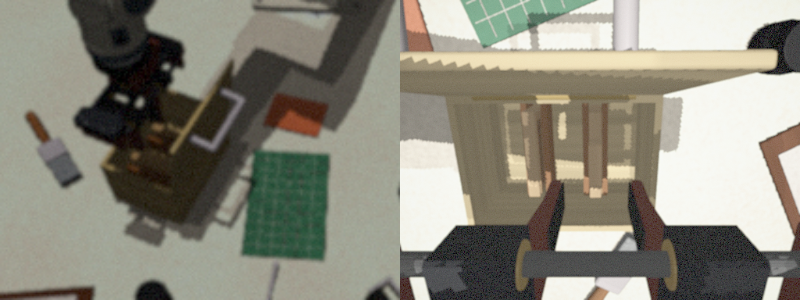

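View pics/w10c.png

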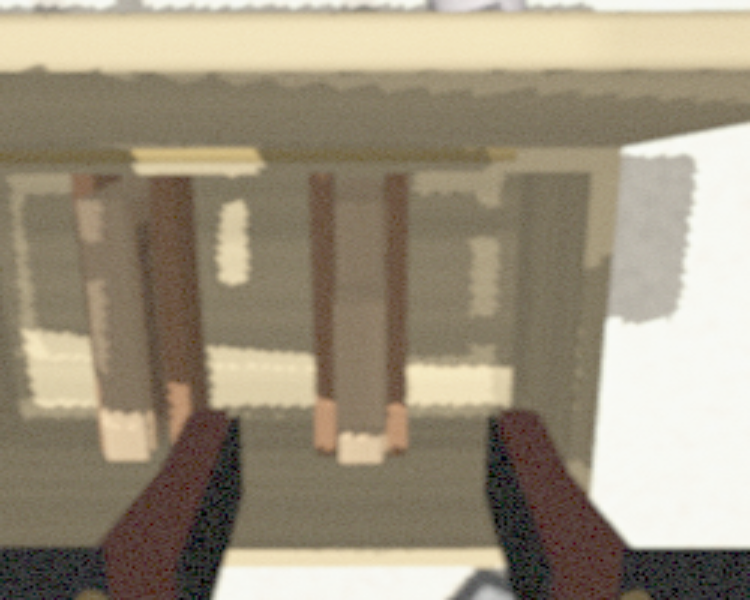

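The tab sits midway between the fingers (column 360 against a finger midpoint of 364 in the enlarged crop). Descending.

Call:
jog_arm([
  [[0, 0, 0.015, 0, 0, 0, 0], [0, 0, 0.02, 0, 0, 0, 0], [0, 0, 0.02, 0, 0, 0, 0], [0, 0, 0.015, 0, 0, 0, 0], [0, 0, 0, 0, 0, 0, 0]],
])

```text
t: 16.87
ee_pos: [523.1, -213.8, 257.7]
orientation: [-2.583, -1.785, 0.002]
ft_force: [-0.3, -0.1, -0.4]
width: 44.5
```

Call:
jog_arm([
  [[0, 0, 0.007, 0, 0, 0, 0], [0, 0, 0.006, 0, 0, 0, 0], [0, 0, 0, 0, 0, 0, 0]],
])

```text
t: 17.12
ee_pos: [523.6, -213.9, 245.9]
orientation: [2.584, 1.786, 0.001]
ft_force: [0.3, 0.7, -0.2]
width: 44.2
```

Call:
jog_arm([
  [[0, 0, 0.005, 0, 0, 0, 0], [0, 0, 0.004, 0, 0, 0, 0], [0, 0, 0, 0, 0, 0, 0]],
])

```text
t: 17.37
ee_pos: [523.3, -213.7, 236.3]
orientation: [-2.584, -1.786, 0.0]
ft_force: [-0.6, 0.5, -0.8]
width: 44.0
```

```bash
python3 - <<'E'
from h import *
o,M=st(); save('wrist','w11.png'); save('scene','s11.png')
a=cv2.imread('pics/s11.png')[90:250,100:313]; b=cv2.imread('pics/w11.png')
b=(255*(b/255.)**0.5).astype('uint8')
cv2.imwrite('pics/s11c.png',np.hstack([cv2.resize(a,(400,300)),cv2.resize(b,(400,300))]))
E
```

```text
17.37 [ 523.3 -213.7  236.3] yaw_y -20.7 z [-0.  0. -1.] F [-0.6  0.5 -0.8] w 44.0 q [-0.41  0.58  1.85  0.    0.71 -0.05]
```

View pics/s11c.png

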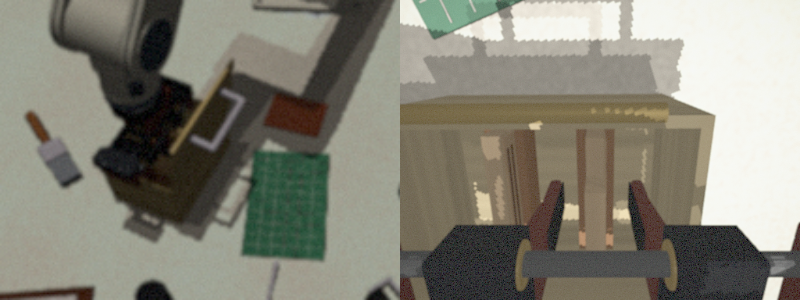

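No contact so far, and the tab is between the fingers. Closing.

Call:
jog_arm([
  [[0, 0, 0, 0, 0, 0, 1], [0, 0, 0, 0, 0, 0, 1], [0, 0, 0, 0, 0, 0, 1], [0, 0, 0, 0, 0, 0, 1], [0, 0, 0, 0, 0, 0, 1], [0, 0, 0, 0, 0, 0, 1]],
])

```text
t: 17.97
ee_pos: [523.4, -213.8, 236.7]
orientation: [2.584, 1.787, 0.0]
ft_force: [-0.1, -0.0, 0.4]
width: 11.7
```

Width is 11.7 mm, which is the tab. Drawing it up.

Call:
jog_arm([
  [[0, 0, -0.005, 0, 0, 0, 1], [0, 0, -0.01, 0, 0, 0, 1], [0, 0, -0.015, 0, 0, 0, 1], [0, 0, -0.02, 0, 0, 0, 1], [0, 0, -0.025, 0, 0, 0, 1], [0, 0, -0.025, 0, 0, 0, 1], [0, 0, -0.025, 0, 0, 0, 1], [0, 0, -0.025, 0, 0, 0, 1], [0, 0, -0.025, 0, 0, 0, 1], [0, 0, -0.025, 0, 0, 0, 1], [0, 0, -0.025, 0, 0, 0, 1], [0, 0, -0.02, 0, 0, 0, 1], [0, 0, -0.015, 0, 0, 0, 1], [0, 0, 0, 0, 0, 0, 1], [0, 0, 0, 0, 0, 0, 1], [0, 0, 0, 0, 0, 0, 1]],
])

```text
t: 19.3
ee_pos: [523.0, -213.6, 495.9]
orientation: [-2.583, -1.786, 0.001]
ft_force: [-0.9, -0.5, -1.4]
width: 11.7
```

```bash
python3 - <<'E'
from h import *
need([541,-6,440]); save('wrist','w12.png'); save('scene','s12.png')
for c,t,z in (('scene','mat',0),('top','mat',0),('scene','mat_far',3)):
    if c=='top': ctrl.get_image('top')
    print(c,t,[(d['p'],d['uv'],onz(c,d['uv'],z)) for d in ctrl.landmark_of(t,c)[:1]])
a=cv2.imread('pics/s12.png')[60:300,80:400]; b=cv2.imread('pics/w12.png')
cv2.imwrite('pics/s12c.png',np.hstack([cv2.resize(a,(400,300)),cv2.resize(b,(400,300))]))
E
```

```text
19.3 [ 523.  -213.6  495.9] yaw_y -20.7 z [-0.001  0.    -1.   ] F [-0.9 -0.5 -1.4] w 11.7 q [-0.41  0.24  1.67 -0.    1.23 -0.05]
need tool mm [200.6 -56.4  56. ]
scene mat [(0.6, [252.3, 199.8], array([549.68420496,  -6.50536913,   0.        ]))]
top mat [(0.8, [251.5, 197.4], array([530.02838246, -11.98060129,   0.        ]))]
scene mat_far [(0.71, [204.4, 167.9], array([ 443.40434271, -169.06523519,    3.        ]))]
```

View pics/s12c.png

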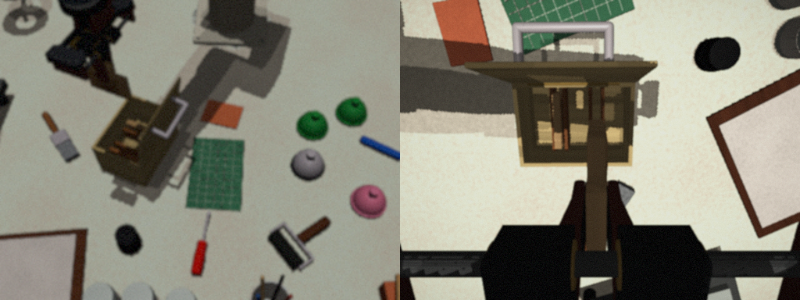

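The plate is held and the spare is still in its slot. Carrying it over the mat, then squaring it up.

Call:
jog_arm([
  [[0.01, -0.003, 0, 0, 0, 0, 1], [0.02, -0.005, 0, 0, 0, 0, 1], [0.023, -0.006, 0, 0, 0, 0, 1], [0.023, -0.006, 0, 0, 0, 0, 1], [0.023, -0.006, 0, 0, 0, 0, 1], [0.023, -0.006, 0, 0, 0, 0, 1], [0.023, -0.007, 0, 0, 0, 0, 1], [0.023, -0.007, 0.01, 0, 0, 0, 1], [0.02, -0.006, 0.015, 0, 0, 0, 1], [0.012, -0.004, 0.015, 0, 0, 0, 1], [0, 0, 0.01, 0, 0, -3, 1], [0, 0, 0, 0, 0, -5, 1], [0, 0, 0, 0, 0, -5, 1], [0, 0, 0, 0, 0, -5, 1], [0, 0, 0, 0, 0, -2.7, 1], [0, 0, 0, 0, 0, 0, 1], [0, 0, 0, 0, 0, 0, 1], [0, 0, 0, 0, 0, 0, 1]],
])

```text
t: 21.1
ee_pos: [541.6, -6.6, 446.6]
orientation: [-2.223, -2.22, -0.0]
ft_force: [-0.1, 0.2, -1.1]
width: 12.1
```

```bash
python3 - <<'E'
from h import *
need([540,-6,446]); save('wrist','w13.png'); save('scene','s13.png'); save('top','t13.png')
o=ctrl.get_obs()
for c in('scene','top','wrist'):
  for t,z in (('plate',215),('mat',0),('spare',6),('bell_top',62)):
    print(c,t,[(round(d['p'],2),np.round(d['uv']),np.round(onz(c,d['uv'],z,o))) for d in ctrl.landmark_of(t,c)[:2]])
a=cv2.imread('pics/s13.png')[60:300,80:400]; b=cv2.imread('pics/w13.png');e=cv2.imread('pics/t13.png')[60:300,80:400]
cv2.imwrite('pics/s13c.png',np.vstack([np.hstack([cv2.resize(a,(400,300)),cv2.resize(b,(400,300))]),np.hstack([cv2.resize(e,(400,300)),cv2.resize(a[80:200,120:280],(400,300))])]))
E
```

```text
21.1 [541.6  -6.6 446.6] yaw_y -0.1 z [-0.  0. -1.] F [-0.1  0.2 -1.1] w 12.1 q [-0.03  0.25  1.78  0.    1.11 -0.03]
need tool mm [ 0.6 -1.6  0.6]
scene plate [(0.56, array([252., 153.]), array([534.,  -5., 215.])), (0.4, array([253., 200.]), array([672.,   7., 215.]))]
scene mat [(0.7, array([252., 196.]), array([538.,  -9.,   0.]))]
scene spare [(0.68, array([198., 175.]), array([ 474., -185.,    6.]))]
scene bell_top [(0.55, array([379., 213.]), array([605., 353.,  62.])), (0.48, array([366., 136.]), array([329., 341.,  62.]))]
top plate [(0.62, array([278., 193.]), array([531., -85., 215.])), (0.38, array([177., 203.]), array([502., 183., 215.]))]
top mat [(0.79, array([252., 197.]), array([531., -12.,   0.]))]
top spare [(0.65, array([313., 217.]), array([ 469., -205.,    6.])), (0.52, array([384., 215.]), array([ 477., -425.,    6.]))]
top bell_top [(0.5, array([129., 172.]), array([600., 358.,  62.])), (0.4, array([170., 243.]), array([388., 229.,  62.]))]
wrist plate [(0.56, array([255., 218.]), array([543.,  -8., 215.]))]
wrist mat [(0.9, array([252., 157.]), array([543., -10.,   0.])), (0.55, array([113., 152.]), array([362.,  -4.,   0.]))]
wrist spare []
wrist bell_top []
```

View pics/s13c.png

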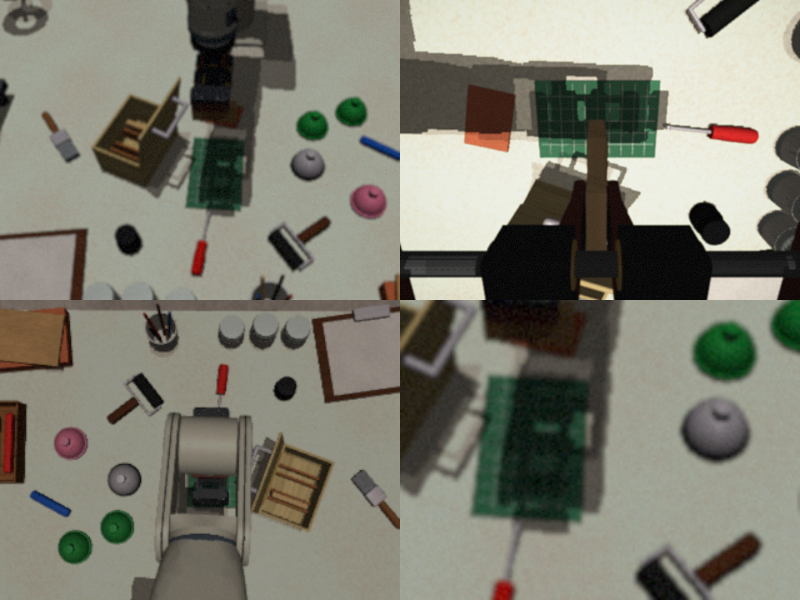

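```bash
python3 - <<'E'
import cv2
b=cv2.imread('pics/s13.png')[95:185,200:310]
cv2.imwrite('pics/s13d.png',cv2.resize((255*(b/255.)**.5).astype('uint8'),None,fx=6,fy=6,interpolation=cv2.INTER_CUBIC))
E
```

```text
(no output)
```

View pics/s13d.png

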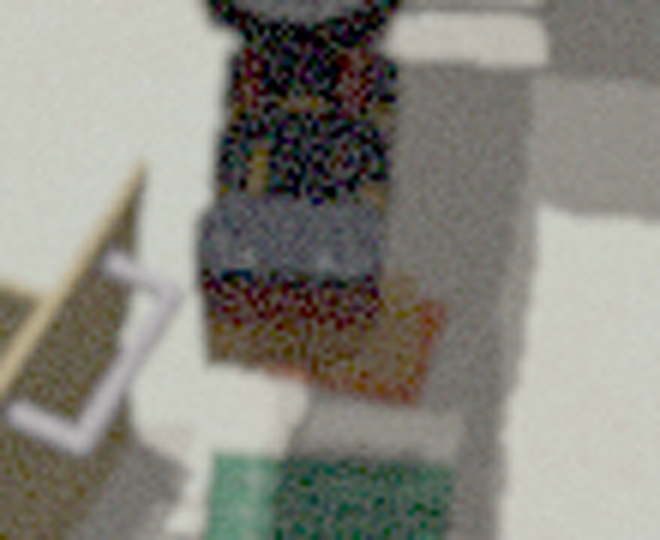

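The plate hangs upright over the mat, at the row where a level plate should show in the wrist view. The flap, bells and bystanders look unmoved. Handing in.

```bash
python3 - <<'E'
from h import *
st(); print(ctrl.close_job())
E
```

```text
21.85 [541.7  -6.9 446.7] yaw_y 0.0 z [ 0.  0. -1.] F [-0.3  0.2 -1.5] w 11.5 q [-0.03  0.25  1.78  0.    1.11 -0.03]
the job is handed in; nothing more can be done
None
```

I handed the job in at 21.85 s, with the gripper holding the tabbed plate upright over the middle of the mat. The interface reported no verdict.

**What I did**
- **Bell:** I pressed the steel bell until the fingertips were at z = 54 mm with 25 N, which is its stop. Then I let it spring back.
- **Flap:** I lifted it by its bar to about 1.7 rad and let go. It still stood open in the later pictures.
- **Plate:** I drew the tabbed plate out of the slot further from the robot. I carried it over the flap to the mat and turned it 20.7° to face straight across.

**Last checks**
- **Grip:** opening 11.5 mm on the 12 mm tab, with about 1.5 N of weight on the wrist.
- **Position:** tool at (542, -7), against mat-centre readings of x 530–550 mm and y -6 to -12 mm. I worked out the underside at about 215 mm above the table.
- **Attitude:** tool vertical, with the jaws along world x to within 0.1°.
- **Other things:** the flap was open, the plain plate was in its slot, and the bystanders looked unmoved.

**What I could not confirm**
- **Carved face:** the gripper hid it from the scene camera, so its direction rests on the case's geometry and the turn I made.
- **Bell spring-back:** I judged the plunger as up only because nothing was pressing it. In the final pictures the network did not pick out the steel bell.
- **Mis-detections:** the network's top-view plate reading (y = -85) and one mat_far reading disagreed with the pictures. I treated them as false because the arm was blocking the view.

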